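Free the stock lift's catch with the release rod and let the load down

ROBOT

A 6-joint arm with a two-finger parallel gripper is mounted at the origin on the work surface. World frame = base frame: x ahead of the robot, y to its left, z up, the work surface at z = 0. Lengths are in m, angles in rad, forces in N, time in s.
With the tool pointing down it reaches from about 0.35 to 0.775 m from the base axis. Payload 7.3 kg.
Tool frame: the origin (TCP) lies between the finger pads; the fingertips stand ahead of it and the grasp point (between the pads) lies 6 mm ahead of it (robot.tip_extent is the x of the fingertips in the tool frame, in m); x points along the fingers, z is the direction in which the jaws open and shut, and the axes are right-handed (so a half turn about x gives the same grasp; the last joint's range is limited). The gripper opens to 92 mm and grips with 3 to 60 N. Pads are 19 mm wide; open, the fingers measure 130 mm over their backs; the gripper's body (75 mm by 190 mm) begins 47 mm behind the grasp point.
Start: joints at [1.069, 0.342, 1.524, -0, 1.275, -0.146], TCP at [0.183, 0.492, 0.252] pointing down, gripper open.
Joint ranges: [-2.53, 2.53], [-0.77, 2.02], [0.04, 2.7], [-1, 4.14], [0.28, 2.66], [-3.11, 3.11]. Speed limits (rad/s): [2.57, 2.57, 3.14, 3.14, 3.14, 3.14].

INTERFACE

Orientations are given as [roll, pitch, yaw] about the fixed x, y, z axes, in that order (R = Rz(yaw) Ry(pitch) Rx(roll)).
In Python, from cell import robot gives the robot as it stands. The module is installed in compiled form; this text tells all that it offers.
- The arm moves only by the shell command python3 -m creep 'ROWS' [FORCE]. ROWS is JSON, a list of rows, each an object with "translation": the shift along the tool's x, y, z in m, a list of three; "twist": the turn, a rotation vector about the tool's x, y, z in rad, a list of three; "hand": the opening in per cent of the stroke, from 0 (shut) to 100 (fully open). A call has 1 to 5 rows; each row is the pose to reach, as a shift and turn from the pose measured when the call began, along the tool's axes at that moment; what a row does not reach only later rows make up. A row lasts 1/10 s, in which the tool goes at most 50 mm and 8.59 degrees, less where a joint would pass 70% of its speed; a pose out of reach is approached as far as the arm can. A call with a gripper value outside its range is refused whole. The fingers move at their own pace and stop on an object; FORCE is the grip in N (left out, the last holds). Time passes only in rows, so rows that repeat a pose let the fingers close. It gives the time, the measured TCP pose, the force and the opening at its end, in the units of the state.
- robot.observe(): the state, without advancing time (a new reading comes with each control period).
- robot.read_camera(name): name is "scene" or "top"; returns the picture (384x512x3 uint8, blue, green, red); there is no depth.
- robot.calibration(name): a dict with "intrinsics" (3x3 intrinsics, pixels), "cam_to_world" (4x4, takes a point from camera to world coordinates). Camera axes: x right, y up, looking along -z (the intrinsics and any distortion apply to the point x, -y, -z); pixel columns grow to the right and rows downward; lengths in m; the calibration is good to about 2 mm. A picture is of the moment at which its call begins. calibration takes no time and is no camera call.
- robot.hand_in(): hands the job in, once; it reports no verdict.
The state is a dict: "time": time; "qpos": joint angles; "qvel": joint speeds; "joint_efforts": joint torques, N m; "tool_pos": TCP position; "tool_rot": TCP orientation; "contact_force": force on the tool from outside, world axes, zero at the start; "torque": the same for the moment, N m; "opening": finger opening in m.
Only numpy, scipy, OpenCV 4.12 (cv2) and the standard library are available. Lean on these libraries where they do the work, as an engineer would, in place of code of your own. Each camera call takes 0.05 s, during which the arm holds its last target. There are 200 camera calls.

TASK

Take the yellow-handled release rod out of its wooden cradle, put its steel tip under the tail of the red catch on the stock lift and gently lift the tail so that the catch lets go, holding it clear until the platform with the blue tub has sunk all the way down. Then lay the rod back in its cradle as it was and let go; touch the lift only with the rod, never force the catch, and leave everything else on the table where it is.

Things in the scene. Friction and masses are not known exactly. Their poses are not given: they have to be found in the camera images.
- lift: Stock lift bolted down: green base 270 x 170 x 12 mm, aluminium mast 330 mm high, red sprung catch in front (-x), grey platform with a lidded blue tub behind (+x). Origin: table top, under the mast; z up. The catch's tail is a level red bar 18 mm wide, 8 mm thick, in the plane y = 0, free end at x = -0.097. Green cheeks guard it inward of x = -0.060; below the free part is only the base.
- tail_nominal (a point): Point fixed to the lift's frame (axes as the lift's), 12 mm in from the tail's free end, where the tail's underside would be if the tail were clamped mid-way. The tail is clamped in a slotted plate on the catch and sits up to 10 mm above or below that; this is not measured: find the tail by touch. The tail hinges 63 mm further in (+x).
- nose_nominal (a point): Catch's nose, hooked under a rack pin; axes as the lift's. Tail up = nose out. Lifting the tail 12 mm from its end takes 3 to 4.5 N at first, about 2 N once the load sinks; it lets go when the tail is up 6 to 10 mm there; hard stop at about 13 mm. Let go, it springs back and catches the next pin (20 mm pitch). Over 7 N between rod and catch is forcing it.
- platform (a joint): Height of the lift's platform above its lowest position, m (0 = fully down, about 0.11 at the start). It carries a load of 0.4 to 0.55 kg (platform, tub and contents) and sinks on a damper at 25 to 45 mm/s while the catch is held clear; it cannot be pushed down while the catch is in.
- rod_grip (a point): Release rod: yellow handle 60 x 16 x 22 mm (long, wide, high) with a steel shank of 10 mm diameter and 40 mm length going straight on from its front end; mass 80 g. This point: centre of the handle, on the rod's axis. x runs along the rod towards the steel tip, which lies at x = 0.070; z up. The balance point lies about 10 to 15 mm ahead. Held firmly it stays level in the grip.
- cradle_mid (a point): Handle centre of the rod when it rests in its wooden cradle, 55 mm above the table; x towards the rod's tip, z up. Cradle fixed: base 150 x 56 x 8 mm; flared notches 8 mm thick at x = -0.025 (for the handle) and x = 0.055 (for the shank), 2 to 3 mm to spare each side at the bottom, cheeks reaching about 5 and 11 mm above the rod's axis. Between them the handle is free on both sides.
- rod: The same release rod as a body; origin under the middle of the handle, 11 mm below the rod's axis.
- core_green: Bystander: empty green plastic cone core, 64 mm wide, 130 mm high, upright; origin under its base.
- core_red: Bystander: empty red plastic cone core, 64 mm wide, 130 mm high, upright; origin under its base.
- carton: Bystander: small cardboard carton 100 x 140 x 80 mm; origin under its base.
- jar: Bystander: clear jar with an orange cap, 68 mm wide, 85 mm high; origin under its base.
- tape: Bystander: orange ring-shaped roll core, 96 mm wide, 24 mm high, lying flat; origin under its centre.
- mug: Bystander: blue mug 80 mm wide, 90 mm high; origin under its base.
- driver: Bystander: screwdriver 200 mm long, green handle, lying flat; origin under its middle.
Mind the look-alikes: they are no part of the job. Of the things like the part that bears cradle_mid, leave any that is orange; of the rest the larger one is meant.

How it is judged:
On the way, in this order (a step that is already met when the one before it is completed fails the run):
1. the rod has been lifted out of its cradle (height (world z) of rod_grip above 0.1 m), for 0.1 s.
2. the platform has sunk all the way down while the rod is out of its cradle (value of joint platform below 0.003 m and height (world z) of rod_grip above 0.1 m), for 0.2 s.
At the end, for the whole second after the job is handed in: The platform is fully down (within 4 mm). The rod lies at rest in both notches of its cradle, upright side up, its handle within 15 mm of where it lay along the cradle, within 4 mm in height and within 0.10 rad of its direction, and is let go (value of joint platform below 0.004 m and distance between rod_grip and cradle_mid below 0.015 m and angle between the x axis of rod_grip and the x axis of cradle_mid, either way round below 0.1 rad and z of rod_grip in the frame of cradle_mid between -0.004 and 0.004 m and angle between rod_grip's own z axis and vertical below 0.15 rad and linear speed of rod below 0.02 m/s); the robot touches nothing.
It fails at once if the rod presses on the lift or its catch with more than 7 N (contact force between rod and lift above 7 N).
It fails at once if the gripper or arm touches the lift (more than 1 N) (contact force between any of the fingers, the arm and lift above 1 N).
It fails at once if a bystander is moved by more than 20 mm (distance of any of core_green, core_red, carton, jar, tape, mug, driver from where it was at the start of the episode above 0.02 m).
It also fails if it takes over 72 s, if anything falls off the work surface, if the arm or the gripper's body presses on something with over 40 N, if the wrist force passes 120 N, or if a joint passes its speed limit or range.

## Working session

There is one attempt and no reset: what is moved stays moved. The work goes in short steps, Python scripts to look and compute and a shell command to move; the robot and the scene stay as the last step left them, time stands still between calls to the robot, and variables do not carry over. Pictures are saved under pics/ and viewed, about 8 in all and at most 12, crops included, and the job is handed in when it is done.

```bash
mkdir -p pics; python3 - <<'E'
from cell import robot
import cv2,numpy as np
for n in("scene","top"):
    im=robot.read_camera(n); cv2.imwrite(f"pics/{n}0.png",im)
    c=robot.calibration(n); print(n,np.round(c["intrinsics"],1).tolist(),np.round(c["cam_to_world"],3).tolist(), c.keys())
print(robot.observe(), robot.tip_extent)
E
```

```text
scene [[385.2, 0.0, 255.3], [0.0, 385.2, 184.7], [0.0, 0.0, 1.0]] [[0.887, -0.36, 0.288, 0.916], [0.461, 0.715, -0.526, -0.628], [-0.017, 0.599, 0.8, 1.104], [0.0, 0.0, 0.0, 1.0]] dict_keys(['intrinsics', 'cam_to_world'])
top [[359.0, 0.0, 248.4], [0.0, 359.0, 190.1], [0.0, 0.0, 1.0]] [[0.009, 0.989, -0.151, 0.356], [-1.0, 0.007, -0.015, 0.002], [-0.014, 0.151, 0.988, 1.41], [0.0, 0.0, 0.0, 1.0]] dict_keys(['intrinsics', 'cam_to_world'])
{'time': 0.1, 'qpos': array([ 1.06899335e+00,  3.42681456e-01,  1.52492225e+00, -5.98375711e-06,
        1.27537084e+00, -1.45995915e-01]), 'qvel': array([-0.00021656, -0.00208718, -0.00275654,  0.00046578,  0.00028778,
        0.00026459]), 'joint_efforts': array([ 2.33052662e-03, -4.32005596e+01, -2.44694692e+01,  7.19702058e-02,
        5.26516966e-02, -7.07224785e-05]), 'tool_pos': array([0.18270501, 0.49184078, 0.25109941]), 'tool_rot': array([ 2.99973748,  1.56941442, -2.06845681]), 'contact_force': array([0.3554109 , 0.14864824, 0.26725856]), 'torque': array([0.03638678, 0.0305727 , 0.00683332]), 'opening': 0.09192659850915913} 0.025
```

View pics/scene0.png

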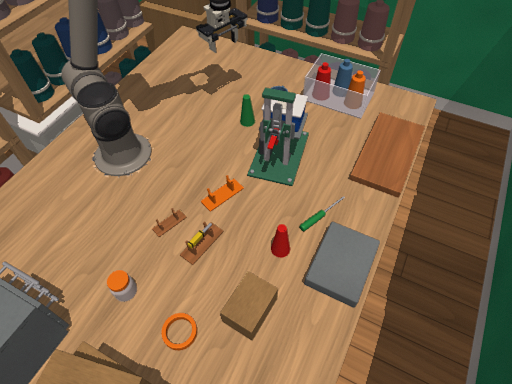

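View pics/top0.png

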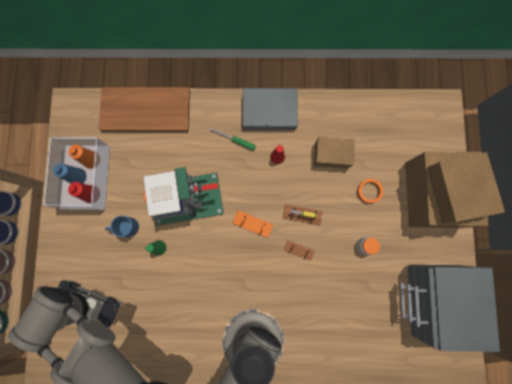

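The target is the larger brown cradle, with the rod at top ≈(303,214) and its tip to the left (+y). The lift is at top ≈(190,195), with its catch facing right (−y). Next I'll enlarge both.

```bash
python3 - <<'E'
import cv2,numpy as np
a=cv2.imread("pics/top0.png");b=cv2.imread("pics/scene0.png")
f=lambda im,x,y,w,h,s:cv2.resize(im[y:y+h,x:x+w],None,fx=s,fy=s,interpolation=cv2.INTER_CUBIC)
r1=np.hstack([f(a,140,160,100,75,4),f(a,275,195,60,45,6.6667)[:300,:400]])
r2=np.hstack([f(b,230,85,100,75*1,4)[:300],f(b,170,210,60,45,6.6667)[:300,:400]])
r2=np.hstack([cv2.resize(b[85:185,240:320],(400,500))[:300],r2[:,400:]]) if 0 else r2
cv2.imwrite("pics/crop.png",np.vstack([r1,r2]))
E
```

```text
(no output)
```

View pics/crop.png

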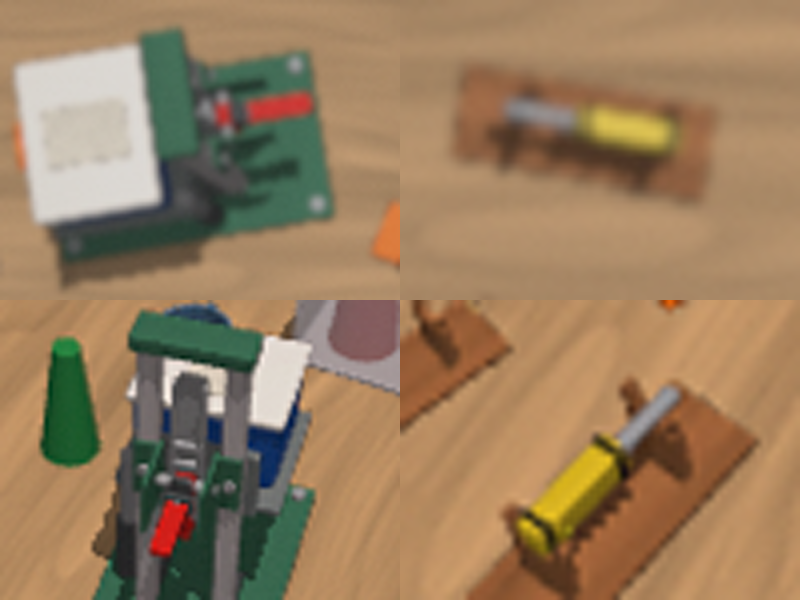

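The top crop shows the base corners at (218,173), (222.5,213.8) and (155.5,224.3), and the tail's free end at (217.8,185.8). In the scene crop the end's top edge is at about (270.7,145.5). The rod handle lies between the notches, with its tip at top ≈(291,211).

```bash
cat > h.py <<'E'
from cell import robot
import numpy as np,cv2
from scipy.spatial.transform import Rotation as R
def ray(n,u,v):
    c=robot.calibration(n);K=c["intrinsics"];T=c["cam_to_world"]
    d=np.array([(u-K[0][2])/K[0][0],-(v-K[1][2])/K[1][1],-1]);return T[:3,3],T[:3,:3]@d
def onz(n,u,v,z):
    o,d=ray(n,u,v);return o+d*(z-o[2])/d[2]
def tri(p,q):
    o,d=ray("top",*p);o2,d2=ray("scene",*q)
    s=np.linalg.lstsq(np.c_[d,-d2],o2-o,rcond=None)[0]
    a,b=o+s[0]*d,o2+s[1]*d2;return (a+b)/2,np.linalg.norm(a-b)
def proj(n,p):
    c=robot.calibration(n);K=c["intrinsics"];T=c["cam_to_world"];q=T[:3,:3].T@(np.array(p)-T[:3,3])
    return K[0][0]*q[0]/-q[2]+K[0][2],K[1][1]*-q[1]/-q[2]+K[1][2]
def pose():
    s=robot.observe();return s,np.array(s["tool_pos"]),R.from_euler("xyz",s["tool_rot"])
def goal(p,Rg):
    "shift in tool axes and rotvec to go to pose"
    s,t,r=pose();return np.round(r.inv().apply(np.array(p)-t),4),np.round((r.inv()*Rg).as_rotvec(),4)
def mask(n,im,lo,hi,box):
    x,y,w,h=box;m=cv2.inRange(cv2.cvtColor(im,cv2.COLOR_BGR2HSV),np.array(lo),np.array(hi));z=m*0;z[y:y+h,x:x+w]=m[y:y+h,x:x+w];return z
E
python3 - <<'E'
from h import *
np.set_printoptions(precision=4,suppress=True)
a=cv2.imread("pics/top0.png");b=cv2.imread("pics/scene0.png")
for p in [(218,173),(222.5,213.75),(155.5,224.25)]: print("base",onz("top",*p,.012))
for n,im,bx in(("top",a,(275,195,60,45)),("scene",b,(170,210,60,45))):
    m=mask(n,im,(22,130,80),(35,255,255),bx);ys,xs=np.nonzero(m);c=(xs.mean(),ys.mean());print(n,"yel",c,len(xs),cv2.minAreaRect(np.c_[xs,ys].astype(np.float32)))
    for z in(.055,.066):print(z,onz(n,*c,z))
for n,im,bx in(("top",a,(195,170,35,35)),("scene",b,(255,125,40,40))):
    m=mask(n,im,(0,170,90),(6,255,255),bx);k,l,st,ce=cv2.connectedComponentsWithStats(m)
    print(n,"red",st.tolist(),np.round(ce,1).tolist())
print("tip",tri((291,211.2),(212,223.5)), onz("top",291,211.2,.06))
print("tail",tri((217.75,185.75),(270.7,145.5)))
# brown base ends top
m=mask("top",a,(5,60,40),(15,190,150),(275,198,60,35));ys,xs=np.nonzero(m);r=cv2.minAreaRect(np.c_[xs,ys].astype(np.float32));print(r,onz("top",*r[0],.008));print([onz("top",*q,.008)[:2] for q in cv2.boxPoints(r)])
E
```

```text
base [0.6361 0.1445 0.012 ]
base [0.4741 0.1233 0.012 ]
base [0.431  0.3838 0.012 ]
top yel (np.float64(308.69117647058823), np.float64(214.2058823529412)) 68 ((308.87835693359375, 214.22972106933594), (14.302711486816406, 4.767570495605469), 9.462322235107422)
0.055 [ 0.4714 -0.2057  0.055 ]
0.066 [ 0.4705 -0.204   0.066 ]
scene yel (np.float64(195.47058823529412), np.float64(238.80672268907563)) 119 ((196.00001525878906, 239.00001525878906), (7.071067810058594, 19.798988342285156), 45.0)
0.055 [ 0.469  -0.2067  0.055 ]
0.066 [ 0.4737 -0.2112  0.066 ]
top red [[0, 0, 512, 384, 196554], [203, 184, 14, 6, 49], [195, 187, 2, 3, 5]] [[255.5, 191.5], [209.7, 186.2], [195.4, 188.2]]
scene red [[0, 0, 512, 384, 196512], [274, 128, 5, 2, 5], [268, 135, 10, 14, 91]] [[255.5, 191.5], [276.0, 128.2], [272.4, 141.7]]
tip (array([ 0.484 , -0.1378,  0.0544]), np.float64(0.00465902336394504)) [ 0.4818 -0.1387  0.06  ]
tail (array([0.5576, 0.128 , 0.1949]), np.float64(0.007107363362274829))
((301.437744140625, 214.8320770263672), (39.13059997558594, 15.234519004821777), 10.61965560913086) [ 0.4727 -0.1847  0.008 ]
[array([ 0.4569, -0.1042]), array([ 0.5157, -0.1155]), array([ 0.4886, -0.2653]), array([ 0.4302, -0.2532])]
```

Rod handle is at about (0.4705,−0.205,0.055), yaw ≈79.5°. The tail's free end is at about (0.557,0.128,~0.19), with the lift's yaw ≈98.5°. Now I'll compute the approach move.

```bash
cat > g.py <<'E'
import sys
from h import *
np.set_printoptions(precision=4,suppress=True)
# grasp point target x y z, rod yaw deg, (tool x down, jaws across the rod)
x,y,z,yaw=map(float,sys.argv[1:5]); s,t,r=pose()
c=R.from_matrix(np.array([[0,0,-1],[np.cos(np.radians(yaw)),np.sin(np.radians(yaw)),0],[0,0,0]]).T+0) if 0 else None
u=np.array([np.cos(np.radians(yaw)),np.sin(np.radians(yaw)),0]);dn=np.array([0,0,-1.])
best=[]
for sg in(1,-1):
    Y=sg*u;Rg=R.from_matrix(np.c_[dn,Y,np.cross(dn,Y)]);best.append((sg,)+goal(np.array([x,y,z+.006]),Rg))
print(*best,sep="\n");print("t",s["time"],"tcp",t,"toolY",r.as_matrix()[:,1],"F",s["contact_force"],"q",s["qpos"],"open",s["opening"])
E
python3 g.py 0.36 0.14 0.36 79.5; python3 g.py 0.4715 -0.20 0.13 79.5; python3 g.py 0.565 0.07 0.18 98.5
```

```text
(1, array([-0.1146, -0.2887, -0.2682]), array([ 1.3983, -0.0013,  0.0008]))
(-1, array([-0.1146, -0.2887, -0.2682]), array([-1.7433, -0.0008, -0.0013]))
t 0.1 tcp [0.1827 0.4918 0.2511] toolY [-0.9374  0.3483  0.0002] F [0.3554 0.1486 0.2673] q [ 1.069   0.3427  1.5249 -0.      1.2754 -0.146 ] open 0.09192659850915913
(1, array([ 0.1157, -0.5117, -0.5477]), array([ 1.3983, -0.0013,  0.0008]))
(-1, array([ 0.1157, -0.5117, -0.5477]), array([-1.7433, -0.0008, -0.0013]))
t 0.1 tcp [0.1827 0.4918 0.2511] toolY [-0.9374  0.3483  0.0002] F [0.3554 0.1486 0.2673] q [ 1.069   0.3427  1.5249 -0.      1.2754 -0.146 ] open 0.09192659850915913
(1, array([ 0.0654, -0.5053, -0.2622]), array([ 1.0666, -0.0013,  0.0006]))
(-1, array([ 0.0654, -0.5053, -0.2622]), array([-2.075 , -0.0006, -0.0015]))
t 0.1 tcp [0.1827 0.4918 0.2511] toolY [-0.9374  0.3483  0.0002] F [0.3554 0.1486 0.2673] q [ 1.069   0.3427  1.5249 -0.      1.2754 -0.146 ] open 0.09192659850915913
```

```bash
python3 -m creep '[{"translation":[-0.02,-0.03,-0.03],"twist":[0.14,0,0],"hand":60},{"translation":[-0.05,-0.06,-0.055],"twist":[0.28,0,0],"hand":60},{"translation":[-0.065,-0.09,-0.085],"twist":[0.42,0,0],"hand":60},{"translation":[-0.08,-0.12,-0.11],"twist":[0.56,0,0],"hand":60},{"translation":[-0.09,-0.15,-0.14],"twist":[0.7,0,0],"hand":60}]' && python3 g.py 0.36 0.14 0.36 79.5 && python3 g.py 0.4715 -0.20 0.13 79.5
```

```text
time: 0.6
tool_pos: [0.2752, 0.3073, 0.3421]
tool_rot: [-1.543, 1.57, -1.033]
contact_force: [1.2, 0.7, 0.4]
opening: 0.0571
(1, array([-0.0238, -0.1874, -0.0076]), array([0.6931, 0.0002, 0.0006]))
(-1, array([-0.0238, -0.1874, -0.0076]), array([-2.4485, -0.0007,  0.0003]))
t 0.6 tcp [0.2752 0.3073 0.3421] toolY [-0.488   0.8728 -0.0006] F [1.2396 0.7312 0.36  ] q [ 0.6546  0.0679  1.6259 -0.0006  1.4478  0.1449] open 0.0571389527795855
(1, array([ 0.2064, -0.5385, -0.0762]), array([0.6931, 0.0002, 0.0006]))
(-1, array([ 0.2064, -0.5385, -0.0762]), array([-2.4485, -0.0007,  0.0003]))
t 0.6 tcp [0.2752 0.3073 0.3421] toolY [-0.488   0.8728 -0.0006] F [1.2396 0.7312 0.36  ] q [ 0.6546  0.0679  1.6259 -0.0006  1.4478  0.1449] open 0.0571389527795855
```

```bash
python3 -m creep '[{"translation":[0,-0.045,-0.006],"twist":[0.14,0,0],"hand":60},{"translation":[0,-0.09,-0.012],"twist":[0.28,0,0],"hand":60},{"translation":[0,-0.135,-0.018],"twist":[0.42,0,0],"hand":60},{"translation":[0,-0.18,-0.024],"twist":[0.56,0,0],"hand":60},{"translation":[0,-0.225,-0.03],"twist":[0.69,0,0],"hand":60}]' && python3 g.py 0.4715 -0.20 0.13 79.5
```

```text
time: 1.1
tool_pos: [0.3588, 0.0945, 0.3422]
tool_rot: [-0.744, 1.57, -0.929]
contact_force: [1.0, 0.0, 0.0]
opening: 0.055
(1, array([ 0.2063, -0.2685,  0.165 ]), array([-0.0025,  0.0004,  0.0004]))
(-1, array([ 0.2063, -0.2685,  0.165 ]), array([ 3.1391,  0.0006, -0.0006]))
t 1.1 tcp [0.3588 0.0945 0.3422] toolY [ 0.1847  0.9828 -0.0004] F [0.9711 0.0464 0.0116] q [ 0.0505 -0.0152  1.7119 -0.0005  1.4446  0.2363] open 0.05504658870689346
```

```bash
python3 -m creep '[{"translation":[0.025,-0.035,0.022],"twist":[0,0,0],"hand":60},{"translation":[0.05,-0.07,0.044],"twist":[0,0,0],"hand":60},{"translation":[0.08,-0.105,0.065],"twist":[0,0,0],"hand":60},{"translation":[0.105,-0.14,0.087],"twist":[0,0,0],"hand":60},{"translation":[0.13,-0.17,0.105],"twist":[0,0,0],"hand":60}]' && python3 g.py 0.4715 -0.20 0.13 79.5
```

```text
time: 1.6
tool_pos: [0.4309, -0.0941, 0.211]
tool_rot: [-1.005, 1.57, -1.191]
contact_force: [0.7, 0.7, -0.1]
opening: 0.0549
(1, array([ 0.0751, -0.0965,  0.0596]), array([-0.0034,  0.0003,  0.0004]))
(-1, array([ 0.0751, -0.0965,  0.0596]), array([ 3.1382,  0.0007, -0.0004]))
t 1.6 tcp [ 0.4309 -0.0941  0.211 ] toolY [ 0.1856  0.9826 -0.0004] F [ 0.6604  0.6965 -0.1039] q [-0.3888  0.2306  1.8046 -0.0004  1.106  -0.202 ] open 0.05490354490056656
```

```bash
python3 -m creep '[{"translation":[0.02,-0.03,0.018],"twist":[0,0,0],"hand":60},{"translation":[0.04,-0.06,0.036],"twist":[0,0,0],"hand":60},{"translation":[0.06,-0.08,0.05],"twist":[0,0,0],"hand":60},{"translation":[0.076,-0.098,0.06],"twist":[0,0,0],"hand":60},{"translation":[0.076,-0.098,0.06],"twist":[0,0,0],"hand":60}]' && python3 g.py 0.4715 -0.20 0.055 79.5; python3 -c "
from h import *
im=robot.read_camera('scene');im2=robot.read_camera('top')
cv2.imwrite('pics/a.png',np.hstack([cv2.resize(im[180:270,150:240],(400,400)),cv2.resize(im2[170:260,255:345],(400,400))]))"
```

```text
time: 2.1
tool_pos: [0.471, -0.203, 0.1326]
tool_rot: [2.942, 1.567, 2.753]
contact_force: [-0.2, 0.1, -0.1]
opening: 0.0551
(1, array([0.0716, 0.003 , 0.0002]), array([-0.0058, -0.0034, -0.0007]))
(-1, array([0.0716, 0.003 , 0.0002]), array([ 3.1358, -0.0011,  0.0054]))
t 2.1 tcp [ 0.471  -0.203   0.1326] toolY [0.1879 0.9822 0.0007] F [-0.2049  0.1218 -0.097 ] q [-0.5561  0.452   1.7185 -0.0007  0.9746 -0.3667] open 0.055058868576869174
```

View pics/a.png

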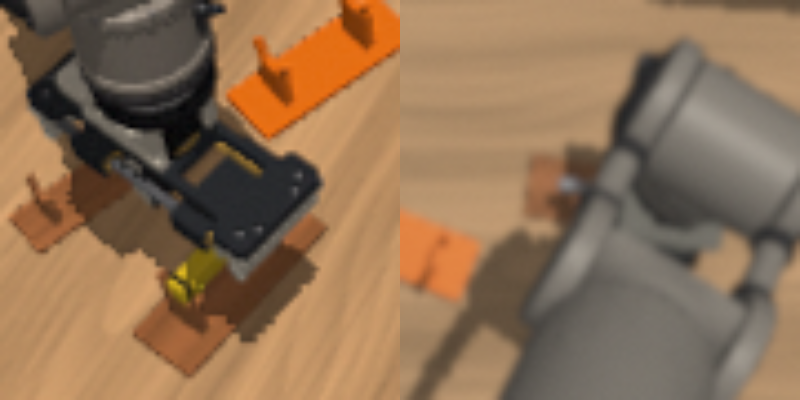

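The gripper is centred over the handle, with the cradle still visible below it, so I'll descend.

```bash
python3 -m creep '[{"translation":[0.02,0.001,0],"twist":[-0.006,-0.003,0],"hand":60},{"translation":[0.04,0.002,0],"twist":[-0.006,-0.003,0],"hand":60},{"translation":[0.058,0.003,0],"twist":[-0.006,-0.003,0],"hand":60},{"translation":[0.07,0.003,0],"twist":[-0.006,-0.003,0],"hand":60},{"translation":[0.072,0.003,0],"twist":[-0.006,-0.003,0],"hand":60}]' && python3 g.py 0.4715 -0.20 0.055 79.5
```

```text
time: 2.7
tool_pos: [0.4712, -0.1972, 0.0623]
tool_rot: [1.383, 1.57, 1.202]
contact_force: [0.2, 0.0, 0.3]
opening: 0.0549
(1, array([ 0.0013, -0.0027,  0.0008]), array([ 0.0027,  0.0002, -0.0011]))
(-1, array([ 0.0013, -0.0027,  0.0008]), array([-3.1389,  0.0017,  0.0003]))
t 2.7 tcp [ 0.4712 -0.1972  0.0623] toolY [0.1796 0.9837 0.0011] F [0.1921 0.0014 0.3496] q [-0.5472  0.5528  1.791   0.0015  0.798  -0.3676] open 0.05490052267297259
```

```bash
python3 -m creep '[{"translation":[0.001,-0.003,0.001],"twist":[0,0,0],"hand":30},{"translation":[0.001,-0.003,0.001],"twist":[0,0,0],"hand":20},{"translation":[0.001,-0.003,0.001],"twist":[0,0,0],"hand":10},{"translation":[0.001,-0.003,0.001],"twist":[0,0,0],"hand":0},{"translation":[0.001,-0.003,0.001],"twist":[0,0,0],"hand":0}]' 8 && python3 -m creep '[{"translation":[0,0,0],"twist":[0,0,0],"hand":0},{"translation":[0,0,0],"twist":[0,0,0],"hand":0},{"translation":[0,0,0],"twist":[0,0,0],"hand":0}]' 8
```

```text
time: 3.2
tool_pos: [0.4718, -0.2005, 0.0616]
tool_rot: [0.836, 1.57, 0.655]
contact_force: [1.4, 0.4, 0.1]
opening: 0.0198
time: 3.5
tool_pos: [0.472, -0.2006, 0.0617]
tool_rot: [0.465, 1.569, 0.284]
contact_force: [1.0, -0.4, -0.8]
opening: 0.0159
```

```bash
python3 g.py 0.472 -0.2006 0.0557 79.5; python3 -m creep '[{"translation":[0,0,0],"twist":[0,0,0],"hand":0},{"translation":[0,0,0],"twist":[0,0,0],"hand":0},{"translation":[-0.01,0,0],"twist":[0,0,0],"hand":0},{"translation":[-0.02,0,0],"twist":[0,0,0],"hand":0},{"translation":[-0.035,0,0],"twist":[0,0,0],"hand":0}]' 50; python3 g.py 0.555 -0.02 0.155 98.5
```

```text
(1, array([ 0., -0.,  0.]), array([ 0.0026,  0.0013, -0.0007]))
(-1, array([ 0., -0.,  0.]), array([-3.139 ,  0.001 ,  0.0021]))
t 3.5 tcp [ 0.472  -0.2006  0.0617] toolY [0.1797 0.9837 0.0007] F [ 1.0296 -0.4241 -0.7734] q [-0.5521  0.5559  1.7867  0.0015  0.798  -0.3725] open 0.015891626202040567
time: 4.0
tool_pos: [0.4715, -0.2003, 0.0973]
tool_rot: [1.503, 1.57, 1.322]
contact_force: [0.3, -0.2, -0.8]
opening: 0.016
(1, array([-0.0635,  0.1925,  0.0498]), array([-0.3291,  0.0003, -0.0011]))
(-1, array([-0.0635,  0.1925,  0.0498]), array([ 2.8125, -0.0016, -0.0004]))
t 4.0 tcp [ 0.4715 -0.2003  0.0973] toolY [0.1797 0.9837 0.0011] F [ 0.3449 -0.1715 -0.7706] q [-0.5521  0.4999  1.7581  0.0014  0.8839 -0.3723] open 0.016011523795113305
```

```bash
python3 -m creep '[{"translation":[-0.04,0.01,0.002],"twist":[0,0,0],"hand":0},{"translation":[-0.06,0.05,0.013],"twist":[-0.08,0,0],"hand":0},{"translation":[-0.063,0.09,0.024],"twist":[-0.17,0,0],"hand":0},{"translation":[-0.063,0.13,0.036],"twist":[-0.25,0,0],"hand":0},{"translation":[-0.063,0.165,0.045],"twist":[-0.329,0,0],"hand":0}]'; python3 -m creep '[{"translation":[0,0,0],"twist":[0,0,0],"hand":0},{"translation":[0,0,0],"twist":[0,0,0],"hand":0}]';  python3 g.py 0.56 0.02 0.155 98.5;  python3 -c "
from h import *
im=robot.read_camera('scene');im2=robot.read_camera('top');cv2.imwrite('pics/s1.png',im);cv2.imwrite('pics/t1.png',im2)
print(proj('scene',[.557,.03,.155]),proj('top',[.557,.03,.155]))
cv2.imwrite('pics/b.png',np.hstack([cv2.resize(im[110:210,220:320],(400,400),interpolation=2),cv2.resize(im2[150:250,180:280],(400,400),interpolation=2)]))"
```

```text
time: 4.5
tool_pos: [0.5461, -0.0444, 0.162]
tool_rot: [0.303, 1.569, 0.455]
contact_force: [1.0, 0.1, -0.4]
opening: 0.0156
time: 4.7
tool_pos: [0.546, -0.0437, 0.1627]
tool_rot: [0.074, 1.569, 0.227]
contact_force: [0.5, -0.5, -1.1]
opening: 0.0158
(1, array([0.0018, 0.0608, 0.0235]), array([ 0.0049,  0.0023, -0.0002]))
(-1, array([0.0018, 0.0608, 0.0235]), array([-3.1367,  0.0003,  0.0035]))
t 4.7 tcp [ 0.546  -0.0437  0.1627] toolY [-0.1527  0.9883  0.0002] F [ 0.5237 -0.5286 -1.1007] q [-0.2203  0.4678  1.5907  0.0011  1.0811 -0.3741] open 0.015781761394827475
(np.float64(255.50663858872406), np.float64(175.02659461698465)) (np.float64(245.88086280053068), np.float64(187.14161519907424))
```

View pics/b.png

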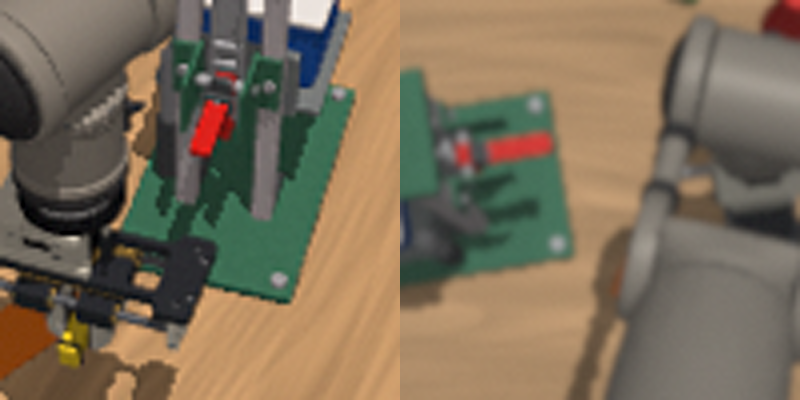

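The scene view shows the red tail end's bottom edge at ≈(270.6,148.4). In the top view the end is at ≈(217.5,186). The rod tip is hidden behind the gripper.

```bash
python3 - <<'E'
from h import *
np.set_printoptions(precision=4,suppress=True)
for q in[(217.4,185.7),(217.4,186.2)]:
  for v in (145.6,146.6): print(q,v,tri(q,(270.5,v)))
print("tailtop@z",[onz("top",217.4,186,z)[:2] for z in(.17,.18,.19,.2)],[onz("scene",270.6,148.2,z-.008)[:2] for z in(.17,.18,.19,.2)])
print("corner scene",onz("scene",292.1,184.6,.012),onz("scene",308,132.4,.012))
print("corners top",[onz("top",*p,.012)[:2] for p in((217.3,172.4),(222.9,213.6))])
E
```

```text
(217.4, 185.7) 145.6 (array([0.5574, 0.1288, 0.1938]), np.float64(0.0055633084499917525))
(217.4, 185.7) 146.6 (array([0.5578, 0.129 , 0.1892]), np.float64(0.004740754845951759))
(217.4, 186.2) 145.6 (array([0.5564, 0.1293, 0.1925]), np.float64(0.0069495988138780305))
(217.4, 186.2) 146.6 (array([0.5568, 0.1295, 0.188 ]), np.float64(0.006131151440064744))
tailtop@z [array([0.5579, 0.1295]), array([0.5563, 0.1285]), array([0.5547, 0.1275]), array([0.553 , 0.1264])] [array([0.5523, 0.1471]), array([0.5561, 0.1389]), array([0.56  , 0.1307]), array([0.5638, 0.1225])]
corner scene [0.6385 0.149  0.012 ] [0.5891 0.4113 0.012 ]
corners top [array([0.6385, 0.1474]), array([0.4747, 0.1218])]
```

```bash
python3 g.py 0.5657 0.0767 0.152 99.5
```

```text
(1, array([0.0045, 0.1175, 0.0381]), array([-0.0152,  0.0018, -0.0002]))
(-1, array([0.0045, 0.1175, 0.0381]), array([ 3.1264, -0.0003, -0.0028]))
t 4.8 tcp [ 0.5456 -0.0452  0.1624] toolY [-0.15    0.9887  0.0002] F [ 0.3807 -1.2128 -0.5262] q [-0.223   0.4679  1.5915  0.001   1.0805 -0.3741] open 0.015356946068482905
```

Line up laterally and in height first, then go in.

```bash
python3 -m creep '[{"translation":[0.004,0.015,0.012],"twist":[-0.005,0,0],"hand":0},{"translation":[0.004,0.03,0.026],"twist":[-0.01,0,0],"hand":0},{"translation":[0.004,0.045,0.038],"twist":[-0.015,0,0],"hand":0},{"translation":[0.004,0.06,0.038],"twist":[-0.015,0,0],"hand":0},{"translation":[0.004,0.065,0.038],"twist":[-0.015,0,0],"hand":0}]'; python3 g.py 0.5657 0.0767 0.152 99.5;  python3 -c "
from h import *
im=robot.read_camera('scene');cv2.imwrite('pics/c.png',cv2.resize(im[110:210,215:315],(600,600),interpolation=2))"
```

```text
time: 5.3
tool_pos: [0.5725, 0.0251, 0.1583]
tool_rot: [0.782, 1.57, 0.947]
contact_force: [-0.5, 0.2, -0.8]
opening: 0.0155
(1, array([0.0003, 0.052 , 0.0017]), array([-0.0007,  0.0006, -0.0006]))
(-1, array([0.0003, 0.052 , 0.0017]), array([ 3.1409, -0.0009, -0.001 ]))
t 5.3 tcp [0.5725 0.0251 0.1583] toolY [-0.1643  0.9864  0.0006] F [-0.517   0.2163 -0.7651] q [-0.0902  0.5154  1.521   0.0008  1.1048 -0.2557] open 0.015545657591959302
```

View pics/c.png

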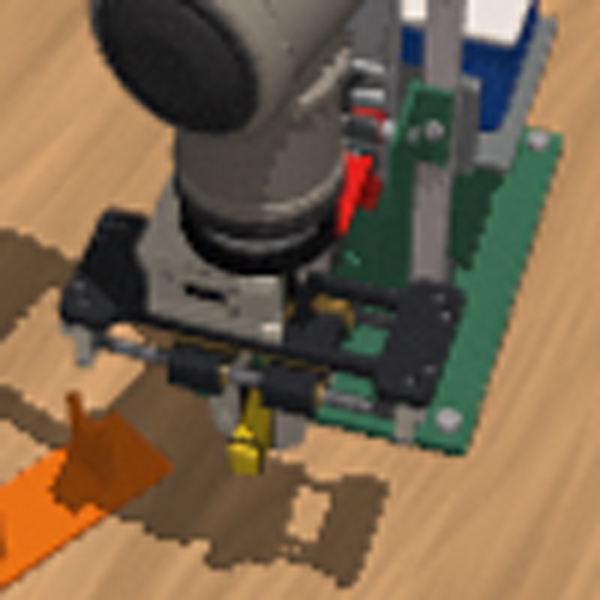

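```bash
python3 -m creep '[{"translation":[0,0.012,0],"twist":[0,0,0],"hand":0},{"translation":[0,0.024,0.001],"twist":[0,0,0],"hand":0},{"translation":[0,0.036,0.002],"twist":[0,0,0],"hand":0},{"translation":[0,0.046,0.002],"twist":[0,0,0],"hand":0},{"translation":[0,0.052,0.002],"twist":[0,0,0],"hand":0}]'; python3 -m creep '[{"translation":[0,0,0],"twist":[0,0,0],"hand":0},{"translation":[0,0,0],"twist":[0,0,0],"hand":0}]'; python3 g.py 0.5657 0.0767 0.152 99.5
```

```text
time: 5.85
tool_pos: [0.5656, 0.0783, 0.1584]
tool_rot: [0.896, 1.57, 1.062]
contact_force: [-0.7, 0.7, -1.1]
opening: 0.0158
time: 6.05
tool_pos: [0.5655, 0.0784, 0.1584]
tool_rot: [0.778, 1.57, 0.945]
contact_force: [-1.0, -0.3, -1.8]
opening: 0.0155
(1, array([ 0.0004, -0.0018, -0.0001]), array([ 0.0013,  0.0006, -0.0006]))
(-1, array([ 0.0004, -0.0018, -0.0001]), array([-3.1403,  0.0009,  0.0009]))
t 6.05 tcp [0.5655 0.0784 0.1584] toolY [-0.1663  0.9861  0.0006] F [-1.0152 -0.2578 -1.8325] q [ 0.0033  0.5117  1.5273  0.0008  1.1022 -0.1642] open 0.015511930951906056
```

```bash
python3 -m creep '[{"translation":[-0.002,0,0],"twist":[0,0,0],"hand":0},{"translation":[-0.004,0,0],"twist":[0,0,0],"hand":0},{"translation":[-0.006,0,0],"twist":[0,0,0],"hand":0},{"translation":[-0.008,0,0],"twist":[0,0,0],"hand":0},{"translation":[-0.008,0,0],"twist":[0,0,0],"hand":0}]'; python3 -c "
from h import *
s=robot.observe();print(s['tool_pos'],s['contact_force'],s['torque'])"
```

```text
time: 6.55
tool_pos: [0.5657, 0.0783, 0.1668]
tool_rot: [0.345, 1.569, 0.512]
contact_force: [-0.0, -1.0, -0.1]
opening: 0.0154
[0.56573958 0.07828889 0.16681321] [-0.02327664 -0.98057649 -0.06104526] [-0.06741361  0.03263226 -0.0053124 ]
```

```bash
python3 -m creep '[{"translation":[-0.001,0,0],"twist":[0,0,0],"hand":0},{"translation":[-0.002,0,0],"twist":[0,0,0],"hand":0},{"translation":[-0.003,0,0],"twist":[0,0,0],"hand":0},{"translation":[-0.003,0,0],"twist":[0,0,0],"hand":0}]'; python3 -c "
from h import *
s=robot.observe();print(s['tool_pos'],s['contact_force'],s['torque'])"
```

```text
time: 6.95
tool_pos: [0.5658, 0.0783, 0.17]
tool_rot: [0.291, 1.569, 0.458]
contact_force: [-0.6, -0.3, -0.8]
opening: 0.0156
[0.56579805 0.07832382 0.16997479] [-0.60508418 -0.2673264  -0.84824303] [-0.11644081  0.02239978 -0.02785207]
```

```bash
python3 -m creep '[{"translation":[-0.001,0,0],"twist":[0,0,0],"hand":0},{"translation":[-0.002,0,0],"twist":[0,0,0],"hand":0},{"translation":[-0.002,0,0],"twist":[0,0,0],"hand":0}]'; python3 -c "
from h import *
s=robot.observe();print(s['tool_pos'],s['contact_force'],s['torque'])"
```

```text
time: 7.25
tool_pos: [0.5659, 0.0783, 0.1721]
tool_rot: [0.188, 1.569, 0.355]
contact_force: [0.6, 0.7, -0.9]
opening: 0.0158
[0.56589996 0.07828573 0.17214033] [ 0.57017258  0.71531081 -0.85851122] [-0.1030391   0.02985448  0.06437606]
```

```bash
python3 -m creep '[{"translation":[-0.001,0,0],"twist":[0,0,0],"hand":0},{"translation":[-0.002,0,0],"twist":[0,0,0],"hand":0},{"translation":[-0.002,0,0],"twist":[0,0,0],"hand":0}]'; python3 -c "
from h import *
s=robot.observe();print(s['tool_pos'],s['contact_force'],s['torque'])"
```

```text
time: 7.55
tool_pos: [0.566, 0.0783, 0.1744]
tool_rot: [0.122, 1.569, 0.289]
contact_force: [-0.5, 0.8, -0.8]
opening: 0.0156
[0.56600104 0.07829999 0.17435186] [-0.53119527  0.84604715 -0.84514632] [-0.07130686  0.0599024   0.02962086]
```

```bash
python3 -m creep '[{"translation":[-0.001,0,0],"twist":[0,0,0],"hand":0},{"translation":[-0.002,0,0],"twist":[0,0,0],"hand":0},{"translation":[-0.002,0,0],"twist":[0,0,0],"hand":0}]'; python3 -c "
from h import *
s=robot.observe();print(s['tool_pos'],s['contact_force'],s['torque'])"
```

```text
time: 7.85
tool_pos: [0.5661, 0.0783, 0.1765]
tool_rot: [0.112, 1.568, 0.279]
contact_force: [0.2, 0.3, -0.1]
opening: 0.0155
[0.56606803 0.07829313 0.1765059 ] [ 0.23930404  0.33195077 -0.14138446] [-0.1336468   0.0376536  -0.00313847]
```

```bash
python3 -m creep '[{"translation":[-0.001,0,0],"twist":[0,0,0],"hand":0},{"translation":[-0.002,0,0],"twist":[0,0,0],"hand":0},{"translation":[-0.002,0,0],"twist":[0,0,0],"hand":0}]'; python3 -c "
from h import *
s=robot.observe();print(s['tool_pos'],s['contact_force'],s['torque'])"
```

```text
time: 8.15
tool_pos: [0.5662, 0.0783, 0.1787]
tool_rot: [0.07, 1.568, 0.237]
contact_force: [-0.3, 0.5, -1.4]
opening: 0.0154
[0.56615116 0.07831097 0.1786895 ] [-0.3324595   0.49061293 -1.38739029] [-0.06714956  0.04887621 -0.00627399]
```

```bash
python3 -m creep '[{"translation":[-0.001,0,0],"twist":[0,0,0],"hand":0},{"translation":[-0.002,0,0],"twist":[0,0,0],"hand":0},{"translation":[-0.002,0,0],"twist":[0,0,0],"hand":0}]'; python3 -c "
from h import *
s=robot.observe();print(s['tool_pos'],s['contact_force'],s['torque'])"
```

```text
time: 8.45
tool_pos: [0.5662, 0.0783, 0.1809]
tool_rot: [0.059, 1.568, 0.226]
contact_force: [-0.3, -0.0, -0.3]
opening: 0.0155
[0.56624283 0.07832553 0.18088236] [-0.31911888 -0.02847294 -0.27843411] [-0.07565695  0.04174051 -0.02931142]
```

```bash
python3 -m creep '[{"translation":[-0.001,0,0],"twist":[0,0,0],"hand":0},{"translation":[-0.001,0,0],"twist":[0,0,0],"hand":0}]'; python3 -c "
from h import *
s=robot.observe();print(s['tool_pos'],s['contact_force'],s['torque'])"
```

```text
time: 8.65
tool_pos: [0.5662, 0.0783, 0.1818]
tool_rot: [0.048, 1.568, 0.215]
contact_force: [0.1, 1.0, -1.8]
opening: 0.0156
[0.56615413 0.07832342 0.18179776] [ 0.13427495  1.00604135 -1.83360331] [-0.20896463  0.05133286 -0.01646986]
```

```bash
python3 -m creep '[{"translation":[-0.001,0,0],"twist":[0,0,0],"hand":0},{"translation":[-0.001,0,0],"twist":[0,0,0],"hand":0}]'; python3 -c "
from h import *
s=robot.observe();print(s['tool_pos'],s['contact_force'],s['torque'])"
```

```text
time: 8.85
tool_pos: [0.5661, 0.0782, 0.1826]
tool_rot: [0.011, 1.568, 0.178]
contact_force: [0.4, 0.0, -3.4]
opening: 0.0153
[0.56605041 0.0782325  0.18256026] [ 0.3930819   0.04742844 -3.4174696 ] [-0.26708899 -0.05490383 -0.07520274]
```

Contact at TCP z ≈0.1813: the force rises with each step. I'll keep lifting gently.

```bash
python3 -m creep '[{"translation":[-0.0005,0,0],"twist":[0,0,0],"hand":0},{"translation":[-0.001,0,0],"twist":[0,0,0],"hand":0}]'; python3 -c "
from h import *
s=robot.observe();print(s['tool_pos'],s['contact_force'],s['torque'])"
```

```text
time: 9.05
tool_pos: [0.566, 0.0781, 0.1833]
tool_rot: [-0.019, 1.569, 0.148]
contact_force: [1.7, -1.5, -4.1]
opening: 0.0155
[0.5660103  0.07814894 0.18333198] [ 1.74379566 -1.45817039 -4.10616559] [-0.38919009 -0.13061817  0.01268159]
```

```bash
python3 -m creep '[{"translation":[-0.0005,0,0],"twist":[0,0,0],"hand":0},{"translation":[-0.001,0,0],"twist":[0,0,0],"hand":0}]'; python3 -c "
from h import *
s=robot.observe();print(s['tool_pos'],s['contact_force'],s['torque'])"
```

```text
time: 9.25
tool_pos: [0.566, 0.078, 0.1843]
tool_rot: [-0.148, 1.569, 0.019]
contact_force: [0.1, -0.7, -5.3]
opening: 0.0156
[0.56601332 0.07802899 0.18429214] [ 0.13464932 -0.66111972 -5.31452172] [-0.41574266 -0.09939754  0.01586835]
```

```bash
python3 -m creep '[{"translation":[-0.0005,0,0],"twist":[0,0,0],"hand":0},{"translation":[-0.001,0,0],"twist":[0,0,0],"hand":0}]'; python3 -c "
from h import *
s=robot.observe();print(s['tool_pos'],s['contact_force'],s['torque'])"
```

```text
time: 9.45
tool_pos: [0.566, 0.0779, 0.1853]
tool_rot: [-0.226, 1.569, -0.059]
contact_force: [-0.1, -0.8, -3.8]
opening: 0.0158
[0.56602002 0.07794005 0.185318  ] [-0.11825205 -0.76841202 -3.75701101] [-0.44246674 -0.09855048 -0.05736329]
```

```bash
python3 -m creep '[{"translation":[-0.0005,0,0],"twist":[0,0,0],"hand":0},{"translation":[-0.0005,0,0],"twist":[0,0,0],"hand":0}]'; python3 -c "
from h import *
s=robot.observe();print(s['tool_pos'],s['contact_force'],s['torque'])"
```

```text
time: 9.65
tool_pos: [0.5661, 0.0779, 0.1859]
tool_rot: [-0.278, 1.569, -0.111]
contact_force: [1.1, -1.3, -3.6]
opening: 0.0155
[0.56605171 0.07786362 0.18593783] [ 1.11740896 -1.31211335 -3.59869269] [-0.38983831 -0.11141298  0.01402676]
```

```bash
python3 -m creep '[{"translation":[-0.0005,0,0],"twist":[0,0,0],"hand":0},{"translation":[-0.001,0,0],"twist":[0,0,0],"hand":0},{"translation":[-0.0015,0,0],"twist":[0,0,0],"hand":0},{"translation":[-0.002,0,0],"twist":[0,0,0],"hand":0}]'; python3 -c "
from h import *
s=robot.observe();print(s['tool_pos'],s['contact_force'],s['torque'])"
```

```text
time: 10.05
tool_pos: [0.5661, 0.0779, 0.1882]
tool_rot: [-0.207, 1.569, -0.04]
contact_force: [0.7, -1.2, -1.9]
opening: 0.0158
[0.56608397 0.07790159 0.18817885] [ 0.67893019 -1.17299678 -1.92254628] [-0.2655905   0.05289618  0.00650541]
```

```bash
python3 -m creep '[{"translation":[-0.0005,0,0],"twist":[0,0,0],"hand":0},{"translation":[-0.001,0,0],"twist":[0,0,0],"hand":0},{"translation":[-0.0015,0,0],"twist":[0,0,0],"hand":0},{"translation":[-0.0015,0,0],"twist":[0,0,0],"hand":0}]'; python3 -c "
from h import *
s=robot.observe();print(s['tool_pos'],s['contact_force'],s['torque'])
im=robot.read_camera('scene');cv2.imwrite('pics/d.png',cv2.resize(im[70:190,220:340],(600,600),interpolation=2))"
```

```text
time: 10.45
tool_pos: [0.5662, 0.078, 0.1899]
tool_rot: [-0.119, 1.568, 0.048]
contact_force: [0.2, -0.1, -1.6]
opening: 0.0158
[0.56616393 0.07803835 0.1899338 ] [ 0.2353005  -0.07561603 -1.55857851] [-0.09239022  0.02883876  0.00330947]
```

View pics/d.png

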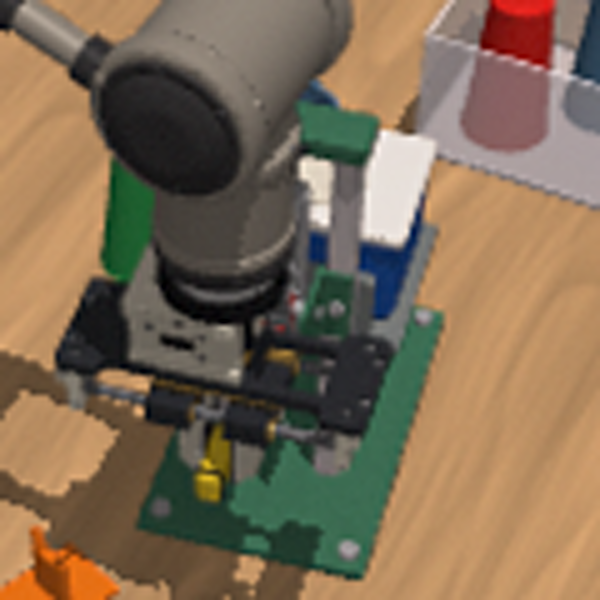

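The arm hides the tail, and the force has dropped. I'll check by image difference whether the platform is sinking.

```bash
cat > lid.py <<'E'
from h import *
# lid mask: white pixels near tub, compare right/low edge of lid in the scene view
s=robot.observe();print(s['time'],s['tool_pos'],s['contact_force'],s['torque'])
for f in("pics/scene0.png",None):
    im=cv2.imread(f) if f else robot.read_camera("scene")
    m=mask("scene",im,(10,0,170),(40,70,255),(280,80,35,55));ys,xs=np.nonzero(m);k=xs>293
    print(f,len(xs),[ (x,ys[xs==x].max()) for x in range(294,308,2) if (xs==x).any()])
E
python3 lid.py; python3 -m creep '[{"translation":[0,0,0],"twist":[0,0,0],"hand":0},{"translation":[0,0,0],"twist":[0,0,0],"hand":0},{"translation":[0,0,0],"twist":[0,0,0],"hand":0}]'; python3 lid.py
```

```text
10.5 [0.56615046 0.07803561 0.18986101] [ 0.01425734  0.53491084 -1.2967839 ] [-0.09314911  0.02969175 -0.07386406]
pics/scene0.png 280 [(294, np.int64(115)), (296, np.int64(115)), (298, np.int64(116)), (300, np.int64(116)), (302, np.int64(111)), (304, np.int64(105)), (306, np.int64(99))]
None 296 [(294, np.int64(117)), (296, np.int64(118)), (298, np.int64(118)), (300, np.int64(118)), (302, np.int64(113)), (304, np.int64(107)), (306, np.int64(102))]
time: 10.85
tool_pos: [0.566, 0.078, 0.1896]
tool_rot: [-0.15, 1.569, 0.017]
contact_force: [-0.2, -0.3, -3.0]
opening: 0.0156
10.85 [0.56602059 0.0780037  0.18957568] [-0.24688725 -0.25555326 -2.96108554] [-0.14886899 -0.05469027 -0.03593507]
pics/scene0.png 280 [(294, np.int64(115)), (296, np.int64(115)), (298, np.int64(116)), (300, np.int64(116)), (302, np.int64(111)), (304, np.int64(105)), (306, np.int64(99))]
None 318 [(294, np.int64(120)), (296, np.int64(120)), (298, np.int64(121)), (300, np.int64(121)), (302, np.int64(115)), (304, np.int64(109)), (306, np.int64(104))]
```

The platform is sinking. I'll add a little margin and hold.

```bash
python3 -m creep '[{"translation":[-0.0005,0,0],"twist":[0,0,0],"hand":0},{"translation":[-0.001,0,0],"twist":[0,0,0],"hand":0},{"translation":[-0.0015,0,0],"twist":[0,0,0],"hand":0},{"translation":[-0.0015,0,0],"twist":[0,0,0],"hand":0},{"translation":[-0.0015,0,0],"twist":[0,0,0],"hand":0}]'; python3 lid.py;python3 -m creep '[{"translation":[0,0,0],"twist":[0,0,0],"hand":0},{"translation":[0,0,0],"twist":[0,0,0],"hand":0},{"translation":[0,0,0],"twist":[0,0,0],"hand":0},{"translation":[0,0,0],"twist":[0,0,0],"hand":0},{"translation":[0,0,0],"twist":[0,0,0],"hand":0}]'; python3 lid.py
```

```text
time: 11.4
tool_pos: [0.566, 0.078, 0.1911]
tool_rot: [-0.143, 1.569, 0.024]
contact_force: [0.8, 0.2, -1.7]
opening: 0.0158
11.4 [0.56603234 0.07801093 0.19106609] [ 0.81000929  0.16004147 -1.73245461] [-0.20711594 -0.00118305 -0.00140539]
pics/scene0.png 280 [(294, np.int64(115)), (296, np.int64(115)), (298, np.int64(116)), (300, np.int64(116)), (302, np.int64(111)), (304, np.int64(105)), (306, np.int64(99))]
None 343 [(294, np.int64(124)), (296, np.int64(124)), (298, np.int64(125)), (300, np.int64(123)), (302, np.int64(117)), (304, np.int64(112)), (306, np.int64(106))]
time: 11.95
tool_pos: [0.566, 0.078, 0.1911]
tool_rot: [-0.146, 1.569, 0.021]
contact_force: [0.4, -0.3, -3.5]
opening: 0.0157
11.95 [0.56601071 0.07800024 0.19107603] [ 0.40132286 -0.31296075 -3.4966313 ] [-0.20950109 -0.01454447 -0.06435209]
pics/scene0.png 280 [(294, np.int64(115)), (296, np.int64(115)), (298, np.int64(116)), (300, np.int64(116)), (302, np.int64(111)), (304, np.int64(105)), (306, np.int64(99))]
None 334 [(294, np.int64(128)), (296, np.int64(128)), (298, np.int64(129)), (300, np.int64(126)), (302, np.int64(120)), (304, np.int64(115))]
```

```bash
python3 -m creep '[{"translation":[-0.0003,0,0],"twist":[0,0,0],"hand":0},{"translation":[-0.0003,0,0],"twist":[0,0,0],"hand":0},{"translation":[-0.0003,0,0],"twist":[0,0,0],"hand":0},{"translation":[-0.0003,0,0],"twist":[0,0,0],"hand":0},{"translation":[-0.0003,0,0],"twist":[0,0,0],"hand":0}]'; python3 lid.py
```

```text
time: 12.5
tool_pos: [0.566, 0.078, 0.1914]
tool_rot: [-0.157, 1.569, 0.01]
contact_force: [0.0, -0.2, -2.7]
opening: 0.0159
12.5 [0.56602211 0.07798634 0.19137773] [ 0.04744083 -0.19018664 -2.69548581] [-0.28730441  0.04475449 -0.04695736]
pics/scene0.png 280 [(294, np.int64(115)), (296, np.int64(115)), (298, np.int64(116)), (300, np.int64(116)), (302, np.int64(111)), (304, np.int64(105)), (306, np.int64(99))]
None 322 [(294, np.int64(132)), (296, np.int64(133)), (298, np.int64(133)), (300, np.int64(129)), (302, np.int64(123)), (304, np.int64(118))]
```

```bash
python3 -m creep '[{"translation":[-0.0003,0,0],"twist":[0,0,0],"hand":0},{"translation":[-0.0003,0,0],"twist":[0,0,0],"hand":0},{"translation":[-0.0003,0,0],"twist":[0,0,0],"hand":0},{"translation":[-0.0003,0,0],"twist":[0,0,0],"hand":0},{"translation":[-0.0003,0,0],"twist":[0,0,0],"hand":0}]'; python3 lid.py
```

```text
time: 13.05
tool_pos: [0.566, 0.078, 0.1917]
tool_rot: [-0.165, 1.569, 0.002]
contact_force: [0.2, -0.0, -2.9]
opening: 0.0153
13.05 [0.56602351 0.0779863  0.19166004] [ 0.17215227 -0.0152578  -2.86012485] [-0.1717014  -0.01622936 -0.02386054]
pics/scene0.png 280 [(294, np.int64(115)), (296, np.int64(115)), (298, np.int64(116)), (300, np.int64(116)), (302, np.int64(111)), (304, np.int64(105)), (306, np.int64(99))]
None 282 [(294, np.int64(134)), (296, np.int64(134)), (298, np.int64(134)), (300, np.int64(131)), (302, np.int64(125)), (304, np.int64(120))]
```

```bash
sed -i 's/(280,80,35,55)/(280,80,35,85)/' lid.py; python3 -m creep '[{"translation":[0,0,0],"twist":[0,0,0],"hand":0},{"translation":[0,0,0],"twist":[0,0,0],"hand":0},{"translation":[0,0,0],"twist":[0,0,0],"hand":0},{"translation":[0,0,0],"twist":[0,0,0],"hand":0},{"translation":[0,0,0],"twist":[0,0,0],"hand":0}]'; python3 lid.py|grep -v png; python3 -m creep '[{"translation":[0,0,0],"twist":[0,0,0],"hand":0},{"translation":[0,0,0],"twist":[0,0,0],"hand":0},{"translation":[0,0,0],"twist":[0,0,0],"hand":0},{"translation":[0,0,0],"twist":[0,0,0],"hand":0},{"translation":[0,0,0],"twist":[0,0,0],"hand":0}]'; python3 lid.py|grep -v png
```

```text
time: 13.6
tool_pos: [0.566, 0.078, 0.1917]
tool_rot: [-0.148, 1.569, 0.019]
contact_force: [0.6, 0.0, -2.2]
opening: 0.0158
13.6 [0.56602354 0.07799133 0.19166402] [ 0.58856997  0.01376685 -2.17522018] [-0.1654313  -0.00633099  0.01695932]
None 264 [(294, np.int64(136)), (296, np.int64(136)), (298, np.int64(137)), (300, np.int64(133)), (302, np.int64(127)), (304, np.int64(122))]
time: 14.15
tool_pos: [0.566, 0.078, 0.1917]
tool_rot: [-0.168, 1.569, -0.001]
contact_force: [0.2, -0.2, -3.2]
opening: 0.0156
14.15 [0.56602342 0.07797983 0.19169284] [ 0.20400056 -0.17184244 -3.17552103] [-0.18195834 -0.09068818  0.05760456]
None 266 [(294, np.int64(136)), (296, np.int64(136)), (298, np.int64(137)), (300, np.int64(132)), (302, np.int64(127)), (304, np.int64(122))]
```

```bash
python3 -m creep '[{"translation":[0,0,0],"twist":[0,0,0],"hand":0},{"translation":[0,0,0],"twist":[0,0,0],"hand":0},{"translation":[0,0,0],"twist":[0,0,0],"hand":0},{"translation":[0,0,0],"twist":[0,0,0],"hand":0},{"translation":[0,0,0],"twist":[0,0,0],"hand":0}]'; python3 lid.py|grep -v png; python3 -m creep '[{"translation":[0,0,0],"twist":[0,0,0],"hand":0},{"translation":[0,0,0],"twist":[0,0,0],"hand":0},{"translation":[0,0,0],"twist":[0,0,0],"hand":0},{"translation":[0,0,0],"twist":[0,0,0],"hand":0},{"translation":[0,0,0],"twist":[0,0,0],"hand":0}]'; python3 lid.py|grep -v png
```

```text
time: 14.7
tool_pos: [0.566, 0.078, 0.1917]
tool_rot: [-0.157, 1.569, 0.009]
contact_force: [0.1, 0.0, -2.5]
opening: 0.0154
14.7 [0.56602212 0.07797918 0.19168569] [ 0.09003361  0.02573054 -2.46976265] [-0.19034077  0.0055812  -0.0053329 ]
None 270 [(294, np.int64(136)), (296, np.int64(136)), (298, np.int64(137)), (300, np.int64(133)), (302, np.int64(127)), (304, np.int64(122))]
time: 15.25
tool_pos: [0.566, 0.078, 0.1917]
tool_rot: [-0.163, 1.569, 0.004]
contact_force: [0.9, -0.3, -2.6]
opening: 0.016
15.25 [0.56603688 0.07799322 0.1916731 ] [ 0.9276964  -0.26424298 -2.64341401] [-0.21654127 -0.01970592 -0.08747218]
None 266 [(294, np.int64(136)), (296, np.int64(136)), (298, np.int64(137)), (300, np.int64(133)), (302, np.int64(127)), (304, np.int64(122))]
```

```bash
python3 -m creep '[{"translation":[0,0,0],"twist":[0,0,0],"hand":0},{"translation":[0,0,0],"twist":[0,0,0],"hand":0},{"translation":[0,0,0],"twist":[0,0,0],"hand":0},{"translation":[0,0,0],"twist":[0,0,0],"hand":0},{"translation":[0,0,0],"twist":[0,0,0],"hand":0}]'; python3 lid.py|grep -v png; python3 -m creep '[{"translation":[0,0,0],"twist":[0,0,0],"hand":0},{"translation":[0,0,0],"twist":[0,0,0],"hand":0},{"translation":[0,0,0],"twist":[0,0,0],"hand":0},{"translation":[0,0,0],"twist":[0,0,0],"hand":0},{"translation":[0,0,0],"twist":[0,0,0],"hand":0}]'; python3 lid.py|grep -v png; python3 -c "
from h import *
im=robot.read_camera('scene');cv2.imwrite('pics/e.png',cv2.resize(im[70:190,220:340],(600,600),interpolation=2))"
```

```text
time: 15.8
tool_pos: [0.566, 0.078, 0.1917]
tool_rot: [-0.159, 1.569, 0.008]
contact_force: [0.6, -1.1, -1.6]
opening: 0.0156
15.8 [0.56603516 0.077994   0.19168438] [ 0.5993966  -1.14278814 -1.5962617 ] [-0.18033049  0.00623971  0.01804047]
None 269 [(294, np.int64(136)), (296, np.int64(136)), (298, np.int64(137)), (300, np.int64(133)), (302, np.int64(127)), (304, np.int64(122))]
time: 16.35
tool_pos: [0.566, 0.078, 0.1917]
tool_rot: [-0.164, 1.569, 0.003]
contact_force: [0.8, 0.1, -2.5]
opening: 0.0156
16.35 [0.56601934 0.07797197 0.19166531] [ 0.77554864  0.14702994 -2.52453767] [-0.10690855 -0.00684544 -0.0251873 ]
None 270 [(294, np.int64(136)), (296, np.int64(136)), (298, np.int64(137)), (300, np.int64(133)), (302, np.int64(127)), (304, np.int64(122))]
```

View pics/e.png

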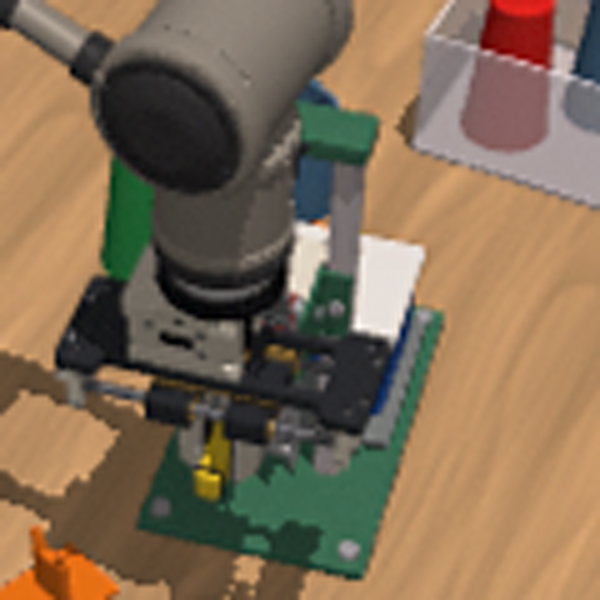

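```bash
python3 - <<'E'
from h import *
p,g=tri((174.6,170.9),(301.5,109.5));print(p,g)
for d in(0,.05,.07,.09,.1,.11): print(d,np.round(proj("scene",p-[0,0,d]),1))
a=cv2.imread("pics/scene0.png");b=robot.read_camera("scene")
# vertical motion of lid's right part via template match
for box in [(298,88,12,24),(296,92,12,22)]:
    x,y,w,h=box;r=cv2.matchTemplate(b[y-2:y+60,x-8:x+w+8],a[y:y+h,x:x+w],cv2.TM_CCOEFF_NORMED);print(cv2.minMaxLoc(r))
E
```

```text
[0.59836082 0.26690421 0.24996697] 0.009312513487309554
0 [300.1 109.9]
0.05 [299.  121.3]
0.07 [298.5 125.6]
0.09 [298.1 129.8]
0.1 [297.9 131.9]
0.11 [297.7 133.9]
(-0.47948819398880005, 0.8077878355979919, (11, 38), (5, 25))
(-0.4096163511276245, 0.8556545972824097, (13, 39), (5, 25))
```

The lid moved about 23 px, roughly 105 mm, and has been still for 3 s with the catch held clear. It's fully down. I'll lower the rod and withdraw.

```bash
python3 -m creep '[{"translation":[0.005,0,0],"twist":[0,0,0],"hand":0},{"translation":[0.01,0,0],"twist":[0,0,0],"hand":0},{"translation":[0.015,0,0],"twist":[0,0,0],"hand":0},{"translation":[0.02,0,0],"twist":[0,0,0],"hand":0},{"translation":[0.025,0,0],"twist":[0,0,0],"hand":0}]'; python3 -m creep '[{"translation":[0,-0.015,0],"twist":[0,0,0],"hand":0},{"translation":[0,-0.03,0],"twist":[0,0,0],"hand":0},{"translation":[0,-0.05,0],"twist":[0,0,0],"hand":0},{"translation":[0,-0.075,0],"twist":[0,0,0],"hand":0},{"translation":[0,-0.1,0],"twist":[0,0,0],"hand":0}]'; python3 g.py 0.472 -0.2006 0.115 79.65; python3 lid.py
```

```text
time: 17.0
tool_pos: [0.5661, 0.078, 0.1662]
tool_rot: [-0.156, 1.569, 0.011]
contact_force: [0.8, 0.3, -0.6]
opening: 0.0158
time: 17.5
tool_pos: [0.5831, -0.023, 0.1666]
tool_rot: [-0.315, 1.568, -0.149]
contact_force: [0.8, 0.1, -1.1]
opening: 0.0156
(1, array([ 0.0454, -0.1567, -0.1391]), array([0.347 , 0.0029, 0.0004]))
(-1, array([ 0.0454, -0.1567, -0.1391]), array([-2.7946, -0.0006,  0.0041]))
t 17.5 tcp [ 0.5831 -0.023   0.1666] toolY [-0.1656  0.9862 -0.0009] F [ 0.7983  0.1097 -1.0645] q [-0.1707  0.5228  1.4818  0.0001  1.134  -0.3371] open 0.015608933929795106
17.5 [ 0.58308871 -0.02299482  0.16663602] [ 0.7982947   0.10973563 -1.06451982] [-0.10623966 -0.0065757  -0.01720755]
pics/scene0.png 280 [(294, np.int64(115)), (296, np.int64(115)), (298, np.int64(116)), (300, np.int64(116)), (302, np.int64(111)), (304, np.int64(105)), (306, np.int64(99))]
None 289 [(294, np.int64(139)), (296, np.int64(139)), (298, np.int64(139)), (300, np.int64(133)), (302, np.int64(127)), (304, np.int64(122))]
```

```bash
python3 -m creep '[{"translation":[0,-0.026,-0.023],"twist":[0.07,0,0],"hand":0},{"translation":[0,-0.052,-0.046],"twist":[0.14,0,0],"hand":0},{"translation":[0.01,-0.084,-0.075],"twist":[0.21,0,0],"hand":0},{"translation":[0.02,-0.116,-0.103],"twist":[0.28,0,0],"hand":0},{"translation":[0.03,-0.147,-0.13],"twist":[0.347,0.002,0],"hand":0}]'; python3 g.py 0.472 -0.2006 0.09 79.65
```

```text
time: 18.05
tool_pos: [0.4786, -0.1957, 0.1369]
tool_rot: [-0.702, 1.566, -0.888]
contact_force: [0.8, -0.2, -1.0]
opening: 0.016
(1, array([ 0.0409, -0.0059, -0.0057]), array([-0.006 ,  0.0036,  0.0031]))
(-1, array([ 0.0409, -0.0059, -0.0057]), array([ 3.1356,  0.0048, -0.0056]))
t 18.05 tcp [ 0.4786 -0.1957  0.1369] toolY [ 0.1855  0.9826 -0.0031] F [ 0.8263 -0.1888 -0.9957] q [-0.5356  0.4492  1.7084 -0.002   0.9796 -0.3479] open 0.01598532710391924
```

```bash
python3 -m creep '[{"translation":[0.005,-0.004,-0.004],"twist":[-0.006,0.003,0.003],"hand":0},{"translation":[0.015,-0.006,-0.006],"twist":[-0.006,0.003,0.003],"hand":0},{"translation":[0.025,-0.006,-0.006],"twist":[-0.006,0.003,0.003],"hand":0},{"translation":[0.035,-0.006,-0.006],"twist":[-0.006,0.003,0.003],"hand":0},{"translation":[0.035,-0.006,-0.006],"twist":[-0.006,0.003,0.003],"hand":0}]'; python3 g.py 0.472 -0.2006 0.0557 79.65;python3 -c "
from h import *
im=robot.read_camera('scene');im2=robot.read_camera('top')
cv2.imwrite('pics/f.png',np.hstack([cv2.resize(im[190:270,160:240],(400,400),interpolation=2),cv2.resize(im2[180:240,265:325],(400,400),interpolation=2)]))"
```

```text
time: 18.55
tool_pos: [0.4715, -0.1993, 0.1003]
tool_rot: [2.665, 1.569, 2.486]
contact_force: [-0.2, 0.3, -1.0]
opening: 0.0153
(1, array([ 0.0386, -0.0012,  0.0008]), array([ 0.0019, -0.002 , -0.001 ]))
(-1, array([ 0.0386, -0.0012,  0.0008]), array([-3.1396,  0.0016, -0.0032]))
t 18.55 tcp [ 0.4715 -0.1993  0.1003] toolY [0.1777 0.9841 0.001 ] F [-0.2051  0.2698 -1.0418] q [-0.5499  0.4957  1.7548  0.0003  0.8933 -0.3714] open 0.01531619285603001
```

View pics/f.png

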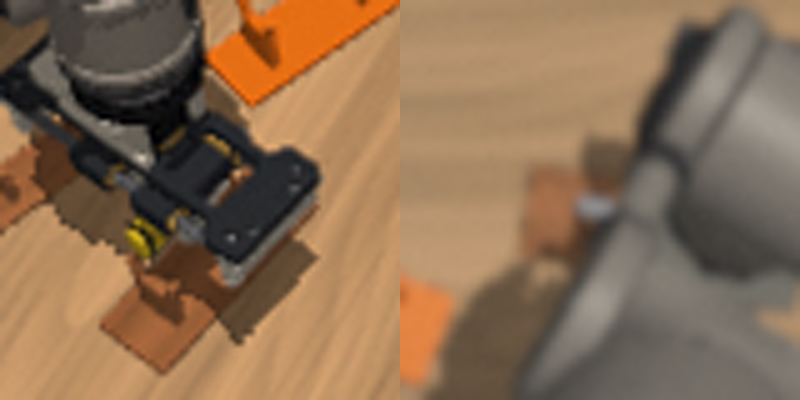

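The rod is held straight above its cradle, handle end at the rear notch. Now I'll lower it slowly.

```bash
python3 -m creep '[{"translation":[0.006,-0.001,0.001],"twist":[0.002,-0.002,-0.001],"hand":0},{"translation":[0.012,-0.001,0.001],"twist":[0.002,-0.002,-0.001],"hand":0},{"translation":[0.018,-0.001,0.001],"twist":[0.002,-0.002,-0.001],"hand":0},{"translation":[0.024,-0.001,0.001],"twist":[0.002,-0.002,-0.001],"hand":0},{"translation":[0.029,-0.001,0.001],"twist":[0.002,-0.002,-0.001],"hand":0}]'; python3 g.py 0.472 -0.2006 0.0557 79.65
```

```text
time: 19.15
tool_pos: [0.4727, -0.2009, 0.0719]
tool_rot: [-0.394, 1.569, -0.575]
contact_force: [-0.4, 0.5, -1.2]
opening: 0.0157
(1, array([ 0.0102,  0.0002, -0.0008]), array([-0.0003,  0.0015,  0.0006]))
(-1, array([ 0.0102,  0.0002, -0.0008]), array([ 3.1413,  0.001 , -0.0024]))
t 19.15 tcp [ 0.4727 -0.2009  0.0719] toolY [ 0.1799  0.9837 -0.0006] F [-0.4111  0.4835 -1.2471] q [-0.5512  0.5404  1.7771 -0.0001  0.8225 -0.3703] open 0.015728906585309302
```

```bash
python3 -m creep '[{"translation":[0.003,0,-0.001],"twist":[0,0.001,0],"hand":0},{"translation":[0.006,0,-0.001],"twist":[0,0.001,0],"hand":0},{"translation":[0.009,0,-0.001],"twist":[0,0.001,0],"hand":0},{"translation":[0.01,0,-0.001],"twist":[0,0.001,0],"hand":0},{"translation":[0.01,0,-0.001],"twist":[0,0.001,0],"hand":0}]'; python3 g.py 0.472 -0.2006 0.0557 79.65
```

```text
time: 19.65
tool_pos: [0.472, -0.2009, 0.062]
tool_rot: [-0.62, 1.569, -0.801]
contact_force: [0.6, -0.2, -1.6]
opening: 0.0156
(1, array([ 0.0003,  0.0003, -0.    ]), array([-0.0003,  0.0012,  0.0008]))
(-1, array([ 0.0003,  0.0003, -0.    ]), array([ 3.1413,  0.0013, -0.0019]))
t 19.65 tcp [ 0.472  -0.2009  0.062 ] toolY [ 0.1799  0.9837 -0.0008] F [ 0.5946 -0.1668 -1.559 ] q [-0.5517  0.5556  1.7862 -0.0005  0.7984 -0.3704] open 0.015611372639330531
```

At the original grasp pose, with no push-back beyond the rod's weight. I'll open gently.

```bash
python3 -m creep '[{"translation":[0,0,0],"twist":[0,0,0],"hand":18},{"translation":[0,0,0],"twist":[0,0,0],"hand":25},{"translation":[0,0,0],"twist":[0,0,0],"hand":35},{"translation":[0,0,0],"twist":[0,0,0],"hand":50},{"translation":[0,0,0],"twist":[0,0,0],"hand":60}]' 8;  python3 -m creep '[{"translation":[0,0,0],"twist":[0,0,0],"hand":60},{"translation":[-0.01,0,0],"twist":[0,0,0],"hand":60},{"translation":[-0.03,0,0],"twist":[0,0,0],"hand":60},{"translation":[-0.06,0,0],"twist":[0,0,0],"hand":60},{"translation":[-0.1,0,0],"twist":[0,0,0],"hand":60}]'; python3 -m creep '[{"translation":[-0.03,0,-0.04],"twist":[0,0,0],"hand":60},{"translation":[-0.06,0.02,-0.07],"twist":[0,0,0],"hand":60},{"translation":[-0.08,0.05,-0.09],"twist":[0,0,0],"hand":60},{"translation":[-0.1,0.09,-0.09],"twist":[0,0,0],"hand":60},{"translation":[-0.1,0.13,-0.09],"twist":[0,0,0],"hand":60}]'; python3 -c "
from h import *
im=robot.read_camera('scene');im2=robot.read_camera('top');cv2.imwrite('pics/s9.png',im);cv2.imwrite('pics/t9.png',im2)
a=cv2.resize(im[70:270,160:360],(390,390),interpolation=2);cv2.imwrite('pics/i.png',np.hstack([a,cv2.resize(im2[140:260,220:340],(390,390),interpolation=2)]))
for f in('pics/s','pics/t'):
  n,bx=(('scene',(170,210,60,45)),('top',(275,195,60,45)))[f[-1]=='t']
  for g in(('pics/%s0.png'%n),f+'9.png'):
    m=mask(n,cv2.imread(g),(22,130,80),(35,255,255),bx);ys,xs=np.nonzero(m);print(g,xs.mean() if len(xs) else 0,ys.mean() if len(xs) else 0,len(xs))
"
```

```text
time: 20.15
tool_pos: [0.472, -0.2009, 0.0621]
tool_rot: [-0.628, 1.569, -0.809]
contact_force: [-0.8, 0.1, -0.3]
opening: 0.0426
time: 20.65
tool_pos: [0.471, -0.2003, 0.1626]
tool_rot: [3.003, 1.569, 2.822]
contact_force: [0.2, -0.0, 0.3]
opening: 0.0551
time: 21.15
tool_pos: [0.4067, -0.0556, 0.2664]
tool_rot: [-0.137, 1.565, -0.32]
contact_force: [-0.1, 1.0, 0.3]
opening: 0.055
pics/scene0.png 195.47058823529412 238.80672268907563 119
pics/s9.png 195.19298245614036 238.48245614035088 114
pics/top0.png 308.69117647058823 214.2058823529412 68
pics/t9.png 310.4339622641509 214.64150943396226 53
```

View pics/i.png

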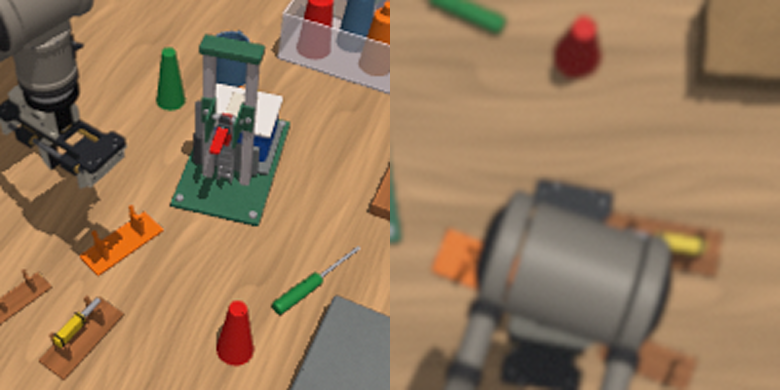

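The rod is back in both notches, within 0.4 px of its start in the scene view (the top view is partly hidden by the arm). The tub is fully down and the gripper is clear, so I'll hand in.

```bash
python3 -m creep '[{"translation":[0,0,0],"twist":[0,0,0],"hand":60},{"translation":[0,0,0],"twist":[0,0,0],"hand":60},{"translation":[0,0,0],"twist":[0,0,0],"hand":60}]'; python3 lid.py|tail -1; python3 -c "
from cell import robot
print(robot.hand_in())"
```

```text
time: 21.55
tool_pos: [0.4061, -0.0536, 0.2644]
tool_rot: [0.832, 1.569, 0.654]
contact_force: [1.2, -0.2, 0.5]
opening: 0.0548
None 292 [(294, np.int64(139)), (296, np.int64(139)), (298, np.int64(139)), (300, np.int64(133)), (302, np.int64(127)), (304, np.int64(122))]
the job is handed in; nothing more can be done
None
```

The platform is down, the rod is back in its cradle and released, and I handed the job in at about 21.6 s. No verdict was reported.

**What I did:** I lifted the rod out of the larger brown cradle and slid its tip about 12 mm under the catch's tail. I found the tail by touch, at rod-top height ≈0.180 m. I then raised it in small steps of about 1 mm or less and held it until the tub had been still for about 3 s. After that I lowered the rod, backed out, laid it back at the recorded grasp pose and let go.

**Last checks:**
- **Force on the catch:** the highest wrist reading between steps was 5.3 N, about 4.5 N net of the rod's weight. Readings came only at the end of each move, so a brief higher peak would not show.
- **Platform:** the lid dropped 23 px, which I put at about 105 mm against an expected 110 mm or so. That is roughly ±5 mm, too coarse to confirm the 4 mm limit by itself. The lid did not move in the later readings, including after the catch was released.
- **Rod:** in the scene view the handle is within 0.4 px of where it started. The top view differed by about 1.7 px, but the arm was partly covering it.
- **Bystanders:** the ones in the last picture look unmoved. I did not measure them, and the tape, jar and most of the carton were outside that picture.

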